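# Seat a stopper, then draw the tube and hold it tipped to the bar code reader

### The arm

A 6-joint arm with a two-finger parallel gripper is mounted at the origin on a cart in front of the work surface, level with it; the furniture and walls round the work are solid. World frame = base frame: x ahead of the robot, y to its left, z up, the work surface at z = 0. Lengths are in m, angles in rad, forces in N, time in s.
With the tool pointing down it reaches from about 0.425 to 0.95 m from the base axis. Payload 3.5 kg.
Tool frame: the origin (TCP) lies midway between the tips of the shut fingers; the grasp point (between the pads) lies 19 mm behind it; z points along the fingers, y is the direction in which the jaws open and shut (so a half turn about z gives the same grasp; the last joint's range is limited). The gripper opens to 85 mm and grips with 20 to 120 N. Pads are 22 mm wide; open, the fingers measure 114 mm over their backs; the gripper's body (76 mm by 85 mm) begins 54 mm behind the grasp point. The pads swing forward as they close: fully open they stand 13 mm farther back than shut.
Start: joints at [1.1, 0.286, 1.577, -0, 1.279, -0.15], TCP at [0.213, 0.641, 0.231] pointing down, gripper open.
Joint ranges: [-2.77, 2.77], [-0.9, 2.22], [0.21, 2.48], [-1.53, 4.67], [0.24, 2.81], [-2.84, 2.84]. Speed limits (rad/s): [2.79, 2.79, 3.14, 3.14, 3.14, 3.14].

### API

Orientations are given as a unit quaternion [x, y, z, w].
In Python, from plant import ctrl gives the robot as it stands.
- The arm moves only by the tool apply_moves, never from a script. Its argument "moves" is a list that holds one entry, the list of rows, each a list of 7 numbers: the shift along the tool's x, y, z in m, then the turn, a rotation vector about the tool's x, y, z in degrees, then the gripper's target within -1 to 1 (shut at 1, half-way at 0, fully open at -1). In form: [[[tx, ty, tz, ax, ay, az, hand], ...]]. A call has 1 to 12 rows; each row shifts and turns the pose as measured when the row begins, along the tool's axes as they then stand; what a row does not reach is not made up. A row lasts 1/10 s, in which the tool goes at most 50 mm and 8.59 degrees, less where a joint would pass 70% of its speed; a pose out of reach is approached as far as the arm can. A call with a gripper value outside its range is refused whole. The fingers move at their own pace and stop on an object; "force" is the grip in N (left out, the last holds). Time passes only in rows, so rows that do not move let the fingers close. It gives the time, the measured TCP pose, the force and the opening at its end, in the units of the state.
- ctrl.get_state(): the state, without advancing time (a new reading comes with each control period).
- ctrl.read_camera(name): name is "side" or "top" or "wrist"; returns the picture (384x512x3 uint8, red, green, blue); there is no depth.
- ctrl.get_calibration(name): a dict with "camera_matrix" (3x3 intrinsics, pixels), "k1" (the pictures are not rectified: a ray, as slopes to the right and down, at radius r is drawn at 1 + k1 r^2 times it, then the intrinsics apply), "cam_to_world" (4x4, takes a point from camera to world coordinates). Camera axes: x right, y up, looking along -z (the intrinsics and any distortion apply to the point x, -y, -z); pixel columns grow to the right and rows downward; lengths in m; the calibration is good to about 2 mm. A picture is of the moment at which its call begins: read the wrist's pose just before it. get_calibration takes no time and is no camera call; for the wrist camera it gives the pose at the moment of the call.
- ctrl.sign_off(): hands the job in, once; it reports no verdict.
The state is a dict: "time": time; "qpos": joint angles; "dq": joint speeds; "joint_efforts": joint torques, N m; "eef_pos": TCP position; "tcp_rot": TCP orientation; "contact_force": force on the tool from outside, world axes, zero at the start; "wrist_torque": the same for the moment, N m; "opening": opening from 0.0 (shut) to 1.0 (fully open).
Only numpy, scipy, OpenCV 4.12 (cv2) and the standard library are available. Lean on these libraries where they do the work, as an engineer would, in place of code of your own. Each camera call takes 0.05 s, during which the arm holds its last target. There are 200 camera calls.

### The job

The green-stoppered blood tube in the front rack is to be booked in at the bar code reader on its stand, but its stopper stands proud: press the stopper fully home while the tube is still in the rack, so that it cannot leak when tipped. Then draw that tube out of the rack, tip it well over so that it lies square across the reader's line of sight, and hold its bar code label still in the air straight in front of the reader's window, about 10 cm away. Finish while still holding it there, with nothing else carrying it; leave the rack, the other tubes and the rest of the desk as they are.

Things in the scene. Friction and masses are not known exactly. Their poses are not given: they have to be found in the camera images.
- green_tube: the tube to be read: clear tube with the only green stopper, 13 mm in diameter and 100 mm long without the stopper, about 24 g in all; origin at the centre of its foot, z runs up its axis towards the stopper; it stands loosely in one of three holes of the front rack, its foot 4 mm above the desk. Bare wall to grip from 72 to 100 mm above the foot; it may also be gripped by the stopper
- green_stopper (a joint): how far the green stopper has been pushed in, in m: 0 = standing 6 mm above the tube's rim with a grey rubber plug showing in the gap, 0.006 = fully home, its underside on the rim. It starts between 0 and 0.002; it slides stiffly along the tube's axis (about 6 N to move it either way) and stays where it is left
- stopper_top (a point): centre of the flat top of the green stopper (ribbed cylinder 17 mm in diameter, 16 mm high); 116 mm above the tube's foot when home, up to 122 mm when proud
- label_mid (a point): point on the tube's axis at the middle of its white label, 46 mm above the foot; the label covers 20 to 72 mm and its bar code runs all the way round, so it can be read from any side
- bench_rack: clear tube rack at the front left of the desk, 50 (x) x 131 (y) x 56 (z) mm, 0.3 kg, loose; origin at the centre of its underside; 2 x 6 square holes, about 16 mm wide and 20.5 mm apart, its floor 4 mm above the desk. Three tubes stand in it, at least 45 mm apart, in any order. Between this rack and the reader stands the tall fixed analyser (0.44 m high, its front at x = 0.57, from y = -0.08 to 0.18): carry things round in front of it
- blue_tube: other tube in the front rack, blue stopper, 16 mm in diameter at the stopper, 82 mm tall, origin at its foot, z up; stays in the rack
- yellow_tube: other tube in the front rack, yellow stopper, 16 mm in diameter at the stopper, 82 mm tall, origin at its foot, z up; stays in the rack
- reader_stand: heavy fixed stand that carries the reader: grey round foot 124 mm in diameter with a dark steel neck that rises to about 0.31 m, the reader's handle above it to about 0.41 m; origin at the centre of the foot's underside; the reader looks towards its -x
- reader_window (a point): centre of the red window at the lower end of the black bar code reader (212 mm long, head 64 mm wide) on the stand, 0.23 m above the desk. Its x axis is the line of sight, out of the window: 55 degrees below level and towards the robot; its y axis is level. The label is read when it is on this line, 50 to 160 mm from the window, with the tube about at right angles to it
- keyboard: beige keyboard, 138 x 396 x 29 mm, on the desk in front of the reader, origin at the centre of its underside; a bystander
- mouse: beige mouse, 111 x 63 x 34 mm, on the desk, origin at the centre of its underside; a bystander
- test_strip_box: black canister, 37 x 37 x 63 mm, on the desk right of the analyser, origin at the centre of its underside; a bystander

How it is judged:
On the way, in this order (a step that is already met when the one before it is completed fails the run):
1. the green stopper is pressed home (within 1 mm) while its tube stands in the rack (value of joint green_stopper above 0.005 m and height (world z) of green_tube below 0.02 m and horizontal distance between green_tube and bench_rack below 0.075 m), for 0.2 s.
2. the tube is drawn out: its foot is above the rack's top, in the fingers (height (world z) of green_tube above 0.06 m and contact force between the fingers and green_tube above 0.3 N), for 0.2 s.
At the end, for the whole second after the job is handed in: Stopper home within 1 mm; tube still, in the fingers alone, tipped 40 degrees or more, within 30 degrees of square to the line of sight, label middle within 3 cm of it and 5 to 16 cm from the window; rack, other tubes in it, keyboard, mouse and canister within 3 cm of their places (value of joint green_stopper above 0.005 m and x of label_mid in the frame of reader_window between 0.05 and 0.16 m and y of label_mid in the frame of reader_window between -0.03 and 0.03 m and z of label_mid in the frame of reader_window between -0.03 and 0.03 m and angle between the z axis of green_tube and the x axis of reader_window, either way round above 1.05 rad and angle between green_tube's own z axis and vertical above 0.7 rad and height (world z) of green_tube above 0.04 m and linear speed of green_tube below 0.03 m/s and contact force between the fingers and green_tube above 0.3 N and contact force between each of reader_stand, bench_rack, keyboard, test_strip_box and green_tube below 0.1 N and distance of each of bench_rack, keyboard, mouse, test_strip_box from where it was at the start of the episode below 0.03 m and angle between bench_rack's own z axis and vertical below 0.15 rad and horizontal distance between each of blue_tube, yellow_tube and bench_rack below 0.075 m and angle between each of blue_tube, yellow_tube's own z axis and vertical below 0.3 rad); the arm keeps its last pose, push and grip.
It fails at once if one of the other tubes is lifted out or knocked over (height (world z) of any of blue_tube, yellow_tube above 0.03 m or angle between any of blue_tube, yellow_tube's own z axis and vertical above 0.5 rad).
It fails at once if the rack is tipped (angle between bench_rack's own z axis and vertical above 0.4 rad).
It also fails if it takes over 54 s, if anything falls off the work surface, if the arm or the gripper's body presses on something with over 40 N, if the wrist force passes 120 N, or if a joint passes its speed limit or range.

## Working session

There is one attempt and no reset: what is moved stays moved. The work goes in short steps, Python scripts to look and compute and a tool call to move; the robot and the scene stay as the last step left them, time stands still between calls to the robot, and variables do not carry over. Pictures are saved under pics/ and viewed, about 8 in all and at most 12, crops included, and the job is handed in when it is done.

Besides the shell and the picture viewer there is one more tool, called after ">>>" as name(argument=value, ...), one argument or row to a line, values as JSON. apply_moves: Moves the arm, as the interface text tells. Its arguments: {"type":"object","properties":{"moves":{"type":"array","items":{"type":"array","items":{"type":"array","items":{"type":"number"}}}},"force":{"type":"number"}},"required":["moves"]}

```bash
mkdir -p pics; ls
python3 - <<'E'
from plant import ctrl
import cv2, numpy as np
print(ctrl.get_state())
for n in ("side","top","wrist"):
    print(n,ctrl.get_calibration(n))
    cv2.imwrite(f"pics/{n}0.png",ctrl.read_camera(n)[:,:,::-1])
a=[cv2.imread(f"pics/{n}0.png") for n in ("side","top")]
E
```

```text
pics
{'time': 0.0, 'qpos': array([ 1.09997903e+00,  2.87181882e-01,  1.57818990e+00, -8.42251451e-06,
        1.27857282e+00, -1.50007228e-01]), 'dq': array([-0.00010299,  0.00165394, -0.00038739,  0.00077301, -0.00190454,
       -0.00141226]), 'joint_efforts': array([-2.03231531e-03, -4.06006157e+01, -2.92609888e+01, -3.56599558e-04,
        6.01338164e-03, -1.35197016e-06]), 'eef_pos': array([0.21252881, 0.63997736, 0.22992937]), 'tcp_rot': array([ 1.59716741e-01,  9.87162185e-01, -1.12100388e-03, -3.55364382e-04]), 'contact_force': array([ 0.03729226,  0.42462813, -0.03891478]), 'wrist_torque': array([0.03376241, 0.02260585, 0.01017881]), 'opening': 1.0017051539639648}
side {'camera_matrix': array([[443.77047861,   0.        , 249.03592195],
       [  0.        , 443.77047861, 191.00436707],
       [  0.        ,   0.        ,   1.        ]]), 'k1': 0.026923538436814543, 'cam_to_world': array([[-0.98136042,  0.06542006, -0.18069846,  0.34382109],
       [-0.19071196, -0.44737935,  0.87377381,  1.22673698],
       [-0.02367842,  0.89194839,  0.45151677,  0.73291975],
       [ 0.   
[... 287 characters left out ...]
791 ,  0.99161619, -0.12918146,  0.42782178],
       [-0.99998817,  0.00353966,  0.00333575,  0.05626492],
       [ 0.00376504,  0.12916966,  0.99161536,  1.39530967],
       [ 0.        ,  0.        ,  0.        ,  1.        ]])}
wrist {'camera_matrix': array([[332.42815818,   0.        , 261.3470638 ],
       [  0.        , 332.42815818, 192.48116414],
       [  0.        ,   0.        ,   1.        ]]), 'k1': -0.009313460887058434, 'cam_to_world': array([[ 0.31488013, -0.90217025, -0.29485479,  0.13760199],
       [ 0.94912756,  0.29841053,  0.10053869,  0.66478126],
       [-0.00271524, -0.31151244,  0.95023819,  0.37126551],
       [ 0.        ,  0.        ,  0.        ,  1.        ]])}
```

View pics/side0.png

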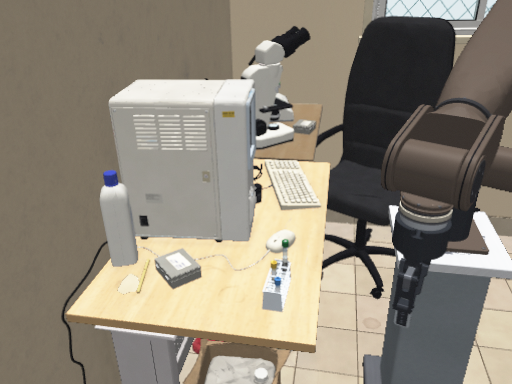

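View pics/top0.png

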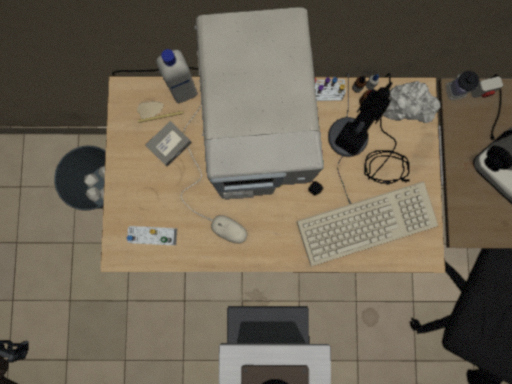

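The side view shows the rack near (277,285) with the green stopper at (285,243). The top view shows the rack near (152,236), and the reader and its foot near (348,135).

```bash
cat > h.py <<'E'
import numpy as np, cv2
from scipy.spatial.transform import Rotation as R
def ray(c,uv):
    K=c["camera_matrix"]; p=cv2.undistortPoints(np.array([[uv]],float),K,np.array([c["k1"],0,0,0.]))[0,0]
    T=c["cam_to_world"]; d=T[:3,:3]@np.array([p[0],-p[1],-1.]); return T[:3,3],d/np.linalg.norm(d)
def onz(c,uv,z):
    o,d=ray(c,uv); return o+d*(z-o[2])/d[2]
def cross(c1,u1,c2,u2):
    o1,d1=ray(c1,u1);o2,d2=ray(c2,u2)
    t=np.linalg.lstsq(np.c_[d1,-d2],o2-o1,rcond=None)[0]
    a,b=o1+d1*t[0],o2+d2*t[1]; return (a+b)/2,np.linalg.norm(a-b)
def proj(c,P):
    T=c["cam_to_world"]; q=T[:3,:3].T@(np.array(P)-T[:3,3])
    return cv2.projectPoints(np.array([[q[0],-q[1],-q[2]]]),np.zeros(3),np.zeros(3),c["camera_matrix"],np.array([c["k1"],0,0,0.]))[0].ravel()
def blobs(im,lo,hi,roi,mn=4):
    x0,y0,x1,y1=roi; m=cv2.inRange(cv2.cvtColor(im[y0:y1,x0:x1],cv2.COLOR_RGB2HSV),np.array(lo),np.array(hi))
    n,l,s,c=cv2.connectedComponentsWithStats(m)
    return [(c[i].round(2)+[x0,y0],s[i]) for i in range(1,n) if s[i][4]>=mn]
E
python3 - <<'E'
import cv2,numpy as np
s=cv2.imread('pics/side0.png');t=cv2.imread('pics/top0.png')
a=cv2.resize(s[225:315,255:315],None,fx=6,fy=6,interpolation=cv2.INTER_CUBIC)[:540,:360]
b=cv2.resize(t[215:255,115:185],None,fx=6,fy=6,interpolation=cv2.INTER_CUBIC)
c=cv2.resize(t[75:165,320:415],None,fx=4,fy=4,interpolation=cv2.INTER_CUBIC)
o=np.zeros((600,800,3),np.uint8);o[:540,:360]=a;o[:240,362:782]=b;o[240:600,362:742]=c
cv2.imwrite('pics/crop0.png',o)
from h import *
im=s[:,:,::-1].copy();it=t[:,:,::-1].copy()
for n,lo,hi in(("g",(45,80,20),(90,255,255)),("b",(100,120,40),(125,255,255)),("y",(18,150,90),(32,255,255))):
    print(n,"side",blobs(im,lo,hi,(255,225,315,315)),"top",blobs(it,lo,hi,(115,215,185,255)))
E
```

```text
g side [(array([284.72, 243.41]), array([27, 15,  6,  7, 32], dtype=int32))] top [(array([165.33, 239.5 ]), array([50, 23,  2,  4,  6], dtype=int32))]
b side [(array([277.08, 280.69]), array([20, 52,  5,  8, 36], dtype=int32))] top [(array([129.5 , 237.71]), array([13, 21,  4,  4, 14], dtype=int32))]
y side [(array([273.52, 264.15]), array([16, 36,  5,  7, 27], dtype=int32))] top [(array([152.25, 231.25]), array([36, 15,  4,  3,  8], dtype=int32))]
```

View pics/crop0.png

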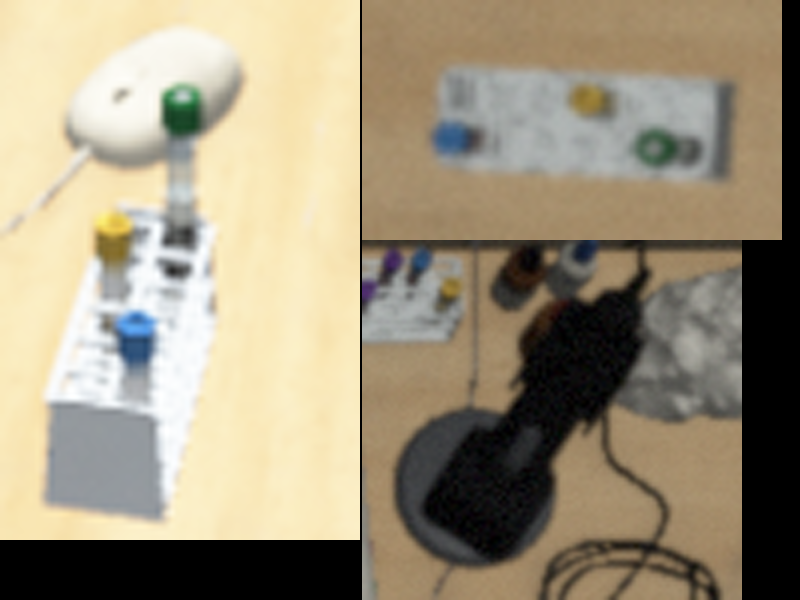

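View pics/wrist0.png

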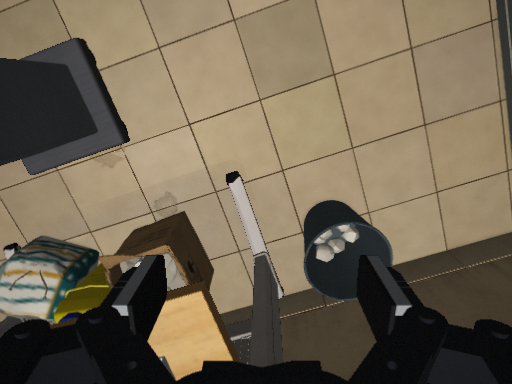

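The crops show the green stopper on the tallest tube, top centre near (164.2,239.5) in the top view and (285,243) in the side view. The reader head is near (352,137) and its handle end near (383,92) in the top view. The wrist view sees only floor.

Run:
```python
from h import *
from plant import ctrl
s=ctrl.get_calibration("side");t=ctrl.get_calibration("top")
P,e=cross(t,(164.2,239.5),s,(284.8,243.4));print("green",P.round(4),round(e,4))
print("green@z",onz(t,(164.2,239.5),.124).round(4),onz(s,(284.8,243.4),.116).round(4))
for n,a,b in(("blue",(129.7,237.8),(277.1,280.7)),("yel",(152.7,231.5),(273.5,264.2))):
    P,e=cross(t,a,s,b);print(n,P.round(4),round(e,4))
# rack top corners in the top crop
c=lambda x,y:(115+(x-362)/6-.4,215+y/6-.4)
for q in((442,67),(716,80),(716,180),(440,165)):print("rack",onz(t,c(*q),.056).round(4))
d=lambda x,y:(320+(x-362)/4-.4,75+(y-240)/4-.4)
print("foot",onz(t,d(475,487),.01).round(4))
for q,z in(((475,420),.27),((560,470),.27),((425,505),.25),((495,560),.25),((490,490),.26),((615,310),.41),((540,390),.33)):print(q,onz(t,d(*q),z).round(4))
```

```text
green [0.4471 0.3006 0.1143] 0.0015
green@z [0.4462 0.2987 0.124 ] [0.4475 0.3032 0.116 ]
blue [0.4521 0.4036 0.0779] 0.0018
yel [0.4697 0.3404 0.077 ] 0.0016
rack [0.4855 0.4155 0.056 ]
rack [0.4798 0.2859 0.056 ]
rack [0.4329 0.2847 0.056 ]
rack [0.4395 0.4147 0.056 ]
foot [ 0.7582 -0.2236  0.01  ]
(475, 420) [ 0.7383 -0.172   0.27  ]
(560, 470) [ 0.7071 -0.2234  0.27  ]
(425, 505) [ 0.6894 -0.1438  0.25  ]
(495, 560) [ 0.6548 -0.1865  0.25  ]
(490, 490) [ 0.6967 -0.1823  0.26  ]
(615, 310) [ 0.7613 -0.221   0.41  ]
(540, 390) [ 0.7399 -0.1982  0.33  ]
```

```bash
cat >> h.py <<'E'
def T(p,q):
    M=np.eye(4);M[:3,:3]=q if np.ndim(q)==2 else R.from_quat(q).as_matrix();M[:3,3]=p;return M
def tool(z,x):  # rotation from tool z and approx tool x
    z=np.array(z,float);z/=np.linalg.norm(z);x=np.array(x,float);x-=z*(x@z);x/=np.linalg.norm(x)
    return np.c_[x,np.cross(z,x),z]
def rows(st,pos,Rm,n=None):
    from scipy.linalg import logm,expm
    D=np.linalg.inv(T(st["eef_pos"],st["tcp_rot"]))@T(pos,Rm)
    a=np.degrees(np.linalg.norm(R.from_matrix(D[:3,:3]).as_rotvec()));d=np.linalg.norm(D[:3,3])
    n=n or int(np.ceil(max(a/8,d/.045,1)))
    E=expm(np.real(logm(D))/n)
    print("n",n,"row",E[:3,3].round(4),R.from_matrix(E[:3,:3]).as_rotvec(degrees=True).round(2),"tot",d.round(4),a.round(1))
def az(d):return np.array([np.cos(np.radians(d)),np.sin(np.radians(d)),0])
E
python3 - <<'E'
from h import *
from plant import ctrl
rows(ctrl.get_state(),[.447,.300,.22],tool([0,0,-1],az(200)),10)
E
```

```text
n 10 row [-0.0245 -0.0342  0.0011] [-0.01 -0.01 -3.84] tot 0.4132 38.4
```

>>> apply_moves(
  moves=[
    [[-0.0245,-0.0342,0.001,0,0,-3.84,1],[-0.0245,-0.0342,0.001,0,0,-3.84,1],[-0.0245,-0.0342,0.001,0,0,-3.84,1],[-0.0245,-0.0342,0.001,0,0,-3.84,1],[-0.0245,-0.0342,0.001,0,0,-3.84,1],[-0.0245,-0.0342,0.001,0,0,-3.84,1],[-0.0245,-0.0342,0.001,0,0,-3.84,1],[-0.0245,-0.0342,0.001,0,0,-3.84,1],[-0.0245,-0.0342,0.001,0,0,-3.84,1],[-0.0245,-0.0342,0.001,0,0,-3.84,1],[0,0,0,0,0,0,1],[0,0,0,0,0,0,1]],
  ],
  force=40,
)

```text
time: 1.35
eef_pos: [0.4557, 0.2896, 0.2146]
tcp_rot: [-0.189, 0.982, -0.002, -0.003]
contact_force: [0.2, 0.1, -0.2]
opening: -0.003
```

Run:
```python
from h import *
from plant import ctrl
st=ctrl.get_state();print(st["eef_pos"].round(4),st["tcp_rot"].round(3),st["opening"],st["qpos"].round(2),st["time"])
c=ctrl.get_calibration("wrist");im=ctrl.read_camera("wrist");cv2.imwrite("pics/w1.png",im[:,:,::-1])
print(proj(c,st["eef_pos"]))
for b in blobs(im,(45,80,20),(90,255,255),(0,0,512,384),60):
    print(b, onz(c,b[0],.123).round(4))
rows(st,[.447,.300,.22],tool([0,0,-1],az(200)))
```

```text
[0.4557 0.2896 0.2146] [-0.189  0.982 -0.002 -0.003] -0.003287006320452888 [ 0.38  0.01  1.92 -0.    1.22 -1.57] 1.35
[263.57188948 258.50404901]
(array([282.09, 191.17]), array([271, 179,  24,  26, 405], dtype=int32)) [0.446  0.3006 0.123 ]
n 1 row [ 0.0042  0.0129 -0.0054] [-0.21 -0.4   1.79] tot 0.0146 1.8
```

View pics/w1.png

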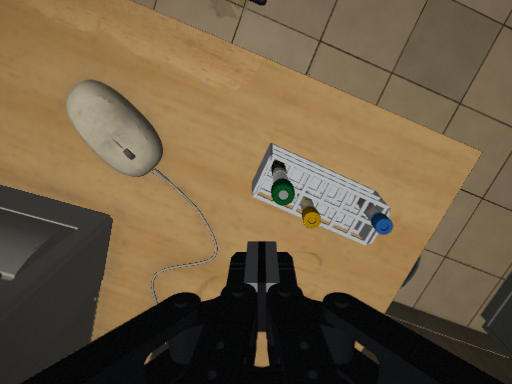

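The wrist view shows the green stopper at (283,193), tube leading up-left to its hole, yellow at (311,215) and blue at (383,224). Fingers are shut at (262,260).

Run:
```python
from h import *
from plant import ctrl
st=ctrl.get_state();c=ctrl.get_calibration("wrist");im=cv2.imread("pics/w1.png")[:,:,::-1].copy()
hs=cv2.cvtColor(im,cv2.COLOR_RGB2HSV)
m=cv2.inRange(hs[179:207,270:297],(45,80,20),(90,255,255))
for r in m: print(''.join('#' if v else '.' for v in r))
h=cv2.morphologyEx(m,cv2.MORPH_CLOSE,np.ones((9,9)))
cn=max(cv2.findContours(h,0,2)[0],key=cv2.contourArea);print(cv2.minEnclosingCircle(cn))
ys,xs=np.nonzero((h>0)&(m==0)&(np.arange(28)[:,None]>4));print(xs.mean()+270,ys.mean()+179,len(xs))
print(onz(c,(xs.mean()+270,ys.mean()+179),.124))
# image scale/tube dir: project the vertical axis
for z in (.124,.108,.004):print(z,proj(c,[.447,.3,z]))
```

```text
.........#######...........
.......##########..........
.....###############.......
....################.......
...###############.##......
...###################.....
..####################.....
..#####################....
..#####################....
..#####################....
.#######################...
.##########....#########...
.#########.......#######...
.########.........######...
.#######..........######...
..######..........#######..
..######..........######...
..######..........######...
..#######.........######...
...#######.......#######...
...#########..#########....
...###################.....
.....#################.....
......###############......
.......############........
.........########..........
...........................
...........................
((10.715231895446777, 12.970198631286621), 16.823957443237305)
283.56632653061223 195.76020408163265 196
[0.44850584 0.30299211 0.124     ]
0.124 [280.61568093 192.50598346]
0.108 [279.57509416 186.24231675]
0.004 [274.9680967  158.52060324]
```

Run:
```python
from h import *
from plant import ctrl
rows(ctrl.get_state(),[.4475,.302,.14],tool([0,0,-1],az(202.5)),3)
```

```text
n 3 row [0.0008 0.0048 0.0249] [-0.08 -0.13 -0.22] tot 0.0761 0.8
```

>>> apply_moves(
  moves=[
    [[0.001,0.0048,0.025,-0.08,-0.13,-0.2,1],[0.001,0.0048,0.025,-0.08,-0.13,-0.2,1],[0.001,0.0048,0.025,-0.08,-0.13,-0.2,1],[0,0,0,0,0,0,1],[0,0,0,0,0,0,1]],
  ],
)

```text
time: 1.9
eef_pos: [0.4431, 0.307, 0.1394]
tcp_rot: [-0.198, 0.98, 0.001, 0.001]
contact_force: [0.1, 0.5, 0.2]
opening: -0.006
```

Run:
```python
from h import *
from plant import ctrl
st=ctrl.get_state();print(st["eef_pos"].round(4),st["contact_force"].round(2))
c=ctrl.get_calibration("wrist");im=ctrl.read_camera("wrist")
p=proj(c,st["eef_pos"]);print(p)
x,y=p.astype(int);cv2.imwrite("pics/w2.png",cv2.resize(im[y-70:y+50,x-80:x+80,::-1],None,fx=4,fy=4))
rows(st,[.4475,.302,.14],tool([0,0,-1],az(202.5)))
```

```text
[0.4431 0.307  0.1394] [0.08 0.51 0.19]
[263.63029899 258.58434949]
n 1 row [-0.0021 -0.0063 -0.0006] [0.07 0.17 0.32] tot 0.0066 0.4
```

View pics/w2.png

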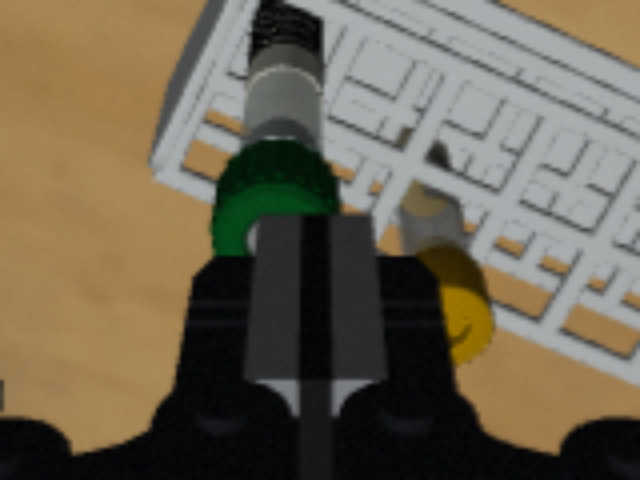

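The shut fingers end at crop (315,215–380). The green stopper's top is centred near crop (277,240), so it lies left and slightly ahead of the tip. The fingers must shift along tool −y by about 5–6 mm.

Run:
```python
from h import *
from plant import ctrl
st=ctrl.get_state();c=ctrl.get_calibration("wrist")
for v in(240,):
  g=onz(c,(263-80+277/4,258-70+v/4),.124);print(g)
rows(st,[.447,.302,.132],tool([0,0,-1],az(202.5)),1)
```

```text
[0.44730232 0.30232856 0.124     ]
n 1 row [-0.0019 -0.006   0.0072] [0.07 0.14 0.31] tot 0.0096 0.3
```

Three views agree on (0.447, 0.302). Centre over it, then press.

>>> apply_moves(
  moves=[
    [[-0.002,-0.006,0.004,0.07,0.14,0.3,1],[0,0,0,0,0,0,1],[0,0,0,0,0,0,1],[0,0,0,0,0,0,1]],
  ],
)

```text
time: 2.35
eef_pos: [0.4496, 0.3028, 0.1393]
tcp_rot: [-0.195, 0.981, 0.001, 0.004]
contact_force: [0.0, 0.1, 0.6]
opening: 0.001
```

>>> apply_moves(
  moves=[
    [[0,0,0.004,0,0,0,1],[0,0,0.004,0,0,0,1],[0,0,0.003,0,0,0,1],[0,0,0.002,0,0,0,1]],
  ],
)

```text
time: 2.75
eef_pos: [0.4505, 0.3028, 0.1263]
tcp_rot: [-0.195, 0.981, 0.001, 0.004]
contact_force: [-0.7, -0.1, 0.7]
opening: 0.0
```

>>> apply_moves(
  moves=[
    [[0.0035,0,0,0,0.4,0,1],[0,0,0.002,0,0,0,1],[0,0,0.002,0,0,0,1],[0,0,0.002,0,0,0,1]],
  ],
)

```text
time: 3.15
eef_pos: [0.4493, 0.3025, 0.1233]
tcp_rot: [-0.195, 0.981, 0.001, 0.004]
contact_force: [-1.0, -0.1, 5.9]
opening: -0.001
```

>>> apply_moves(
  moves=[
    [[0,0,0.002,0,0,0,1],[0,0,0.002,0,0,0,1]],
  ],
)

```text
time: 3.35
eef_pos: [0.4519, 0.3037, 0.1231]
tcp_rot: [-0.195, 0.981, 0.001, 0.007]
contact_force: [-1.3, 0.3, 6.8]
opening: 0.0
```

>>> apply_moves(
  moves=[
    [[0.004,0,0.006,0,0.8,0,1],[0.002,0,0.006,0,0.8,0,1]],
  ],
)

```text
time: 3.55
eef_pos: [0.4522, 0.3039, 0.1196]
tcp_rot: [-0.195, 0.981, 0.0, 0.0]
contact_force: [-3.9, -1.3, 28.0]
opening: 0.001
```

Run:
```python
from h import *
from plant import ctrl
st=ctrl.get_state();print(st["eef_pos"],st["tcp_rot"],st["contact_force"])
rows(st,[.447,.302,.12],tool([0,0,-1],az(202.5)),1)
```

```text
[0.45215889 0.30394926 0.11960978] [-1.94977490e-01  9.80807626e-01  1.62386507e-04  3.91984003e-04] [-3.85428905 -1.25090311 28.0460419 ]
n 1 row [ 0.0055  0.0002 -0.0004] [ 0.01  0.05 -0.01] tot 0.0055 0.1
```

Force rose to 28 N at z = 0.1196, which matches home (0.120). Hold, lift and look.

>>> apply_moves(
  moves=[
    [[0,0,0.003,0,0,0,1],[0,0,0.003,0,0,0,1],[0,0,0,0,0,0,1],[0,0,-0.03,0,0,0,1],[0,0,-0.03,0,0,0,0],[0.005,0,-0.03,0,0,0,0],[0,0,0,0,0,0,0],[0,0,0,0,0,0,0],[0,0,0,0,0,0,0],[0,0,0,0,0,0,0]],
  ],
)

```text
time: 4.55
eef_pos: [0.4483, 0.3025, 0.2094]
tcp_rot: [-0.195, 0.981, 0.0, 0.001]
contact_force: [-1.0, 0.6, 0.7]
opening: 0.5
```

Run:
```python
from h import *
from plant import ctrl
st=ctrl.get_state();print(st["eef_pos"],st["tcp_rot"],st["opening"])
c=ctrl.get_calibration("wrist");im=ctrl.read_camera("wrist");s=ctrl.read_camera("side")
p=proj(c,st["eef_pos"]).astype(int);x,y=p;print(p)
o=np.zeros((480,800,3),np.uint8)
o[:,:480]=cv2.resize(im[y-90:y+30,x-60:x+60],None,fx=4,fy=4)
o[:,482:782]=cv2.resize(s[235:283,270:300],None,fx=10,fy=10,interpolation=cv2.INTER_CUBIC)
cv2.imwrite("pics/w3.png",o[:,:,::-1]);cv2.imwrite("pics/w3full.png",im[:,:,::-1])
rows(st,[.447,.302,.2],tool([0,0,-1],az(202.5)),1)
```

```text
[0.44825445 0.30253855 0.20939416] [-1.95147886e-01  9.80773252e-01  2.90609387e-04  1.02271710e-03] 0.5000072685690554
[263 258]
n 1 row [ 0.0014 -0.      0.0094] [0.01 0.12 0.01] tot 0.0095 0.1
```

View pics/w3.png

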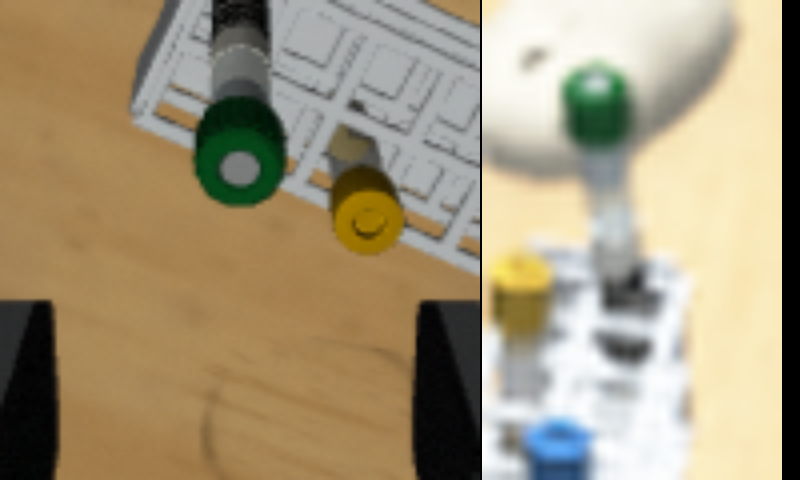

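The stopper sits flush on the tube with no grey gap. Its top is centred at crop (239,165), in line between the half-open jaws.

Run:
```python
from h import *
from plant import ctrl
st=ctrl.get_state();c=ctrl.get_calibration("wrist")
g=onz(c,(262.5,209),.120);print(g)
rows(st,[g[0],g[1],.13],tool([0,0,-1],az(202.5)),4)
```

```text
[0.45666138 0.30576577 0.12      ]
n 4 row [-0.0023 -0.0001  0.0198] [0.   0.02 0.  ] tot 0.0798 0.1
```

>>> apply_moves(
  moves=[
    [[-0.0022,0,0.02,0,0,0,0],[-0.0022,0,0.02,0,0,0,0],[-0.0022,0,0.02,0,0,0,0],[-0.0022,0,0.02,0,0,0,0],[0,0,0,0,0,0,0],[0,0,0,0,0,0,0]],
  ],
)

```text
time: 5.25
eef_pos: [0.4557, 0.3055, 0.1236]
tcp_rot: [-0.195, 0.981, -0.0, -0.002]
contact_force: [0.2, -0.0, 0.2]
opening: 0.5
```

Run:
```python
from h import *
from plant import ctrl
st=ctrl.get_state();print(st["eef_pos"].round(4),st["contact_force"].round(2))
c=ctrl.get_calibration("wrist");im=ctrl.read_camera("wrist")
print([(b,onz(c,b[0],.12).round(4)) for b in blobs(im,(45,80,20),(90,255,255),(100,100,400,384),60)])
s=ctrl.get_calibration("side");t=ctrl.get_calibration("top")
cv2.imwrite("pics/w4.png",im[:,:,::-1])
print(blobs(ctrl.read_camera("side"),(45,80,20),(90,255,255),(255,225,315,315)))
rows(st,[.456,.3055,.093],tool([0,0,-1],az(202.5)),3)
```

```text
[0.4557 0.3055 0.1236] [ 0.21 -0.    0.2 ]
[((array([262.82, 248.2 ]), array([ 146,  128,   35,   43, 1031], dtype=int32)), array([0.4525, 0.3038, 0.12  ]))]
[(array([280.13, 246.73]), array([23, 18,  6,  7, 15], dtype=int32))]
n 3 row [-0.0001 -0.0001  0.0102] [ 0.   -0.06 -0.  ] tot 0.0306 0.2
```

>>> apply_moves(
  moves=[
    [[0,0,0.01,0,0,0,0],[0,0,0.01,0,0,0,0],[0,0,0.009,0,0,0,0],[0,0,0,0,0,0,0],[0,0,0,0,0,0,1],[0,0,0,0,0,0,1],[0,0,0,0,0,0,1],[0,0,0,0,0,0,1],[0,0,0,0,0,0,1],[0,0,0,0,0,0,1]],
  ],
  force=50,
)

```text
time: 6.35
eef_pos: [0.4572, 0.3064, 0.096]
tcp_rot: [-0.195, 0.981, 0.0, 0.001]
contact_force: [-0.8, 0.5, -0.0]
opening: 0.18
```

>>> apply_moves(
  moves=[
    [[0,0,-0.01,0,0,0,1],[0,0,-0.01,0,0,0,1],[0,0,-0.01,0,0,0,1]],
  ],
)

```text
time: 6.65
eef_pos: [0.4568, 0.3061, 0.127]
tcp_rot: [-0.195, 0.981, 0.0, 0.001]
contact_force: [0.4, 0.7, -0.2]
opening: 0.182
```

>>> apply_moves(
  moves=[
    [[0,0,-0.015,0,0,0,1],[0,0,-0.015,0,0,0,1],[0,0,-0.02,0,0,0,1],[0,0,-0.02,0,0,0,1],[0,0,-0.03,0,0,0,1],[0,0,-0.03,0,0,0,1],[0,0,0,0,0,0,1],[0,0,0,0,0,0,1]],
  ],
)

```text
time: 7.45
eef_pos: [0.4575, 0.3065, 0.273]
tcp_rot: [-0.195, 0.981, 0.002, 0.007]
contact_force: [0.1, 0.6, -0.1]
opening: 0.174
```

Run:
```python
from h import *
from plant import ctrl
st=ctrl.get_state();print(st["time"],st["eef_pos"].round(4),st["contact_force"].round(2),st["opening"],st["qpos"].round(2))
s=ctrl.read_camera("side");t=ctrl.read_camera("top");w=ctrl.read_camera("wrist")
o=np.zeros((580,800,3),np.uint8)
o[:400,:400]=cv2.resize(s[200:300,220:320],None,fx=4,fy=4)
o[:240,402:722]=cv2.resize(t[205:265,115:195],None,fx=4,fy=4)
o[242:542,402:802]=cv2.resize(w,(400,300))[:,:398]
cv2.imwrite("pics/w5.png",o[:,:,::-1])
```

```text
7.45 [0.4575 0.3065 0.273 ] [ 0.14  0.56 -0.12] 0.17416234807404543 [ 0.41 -0.03  1.85  0.    1.31 -1.56]
```

View pics/w5.png

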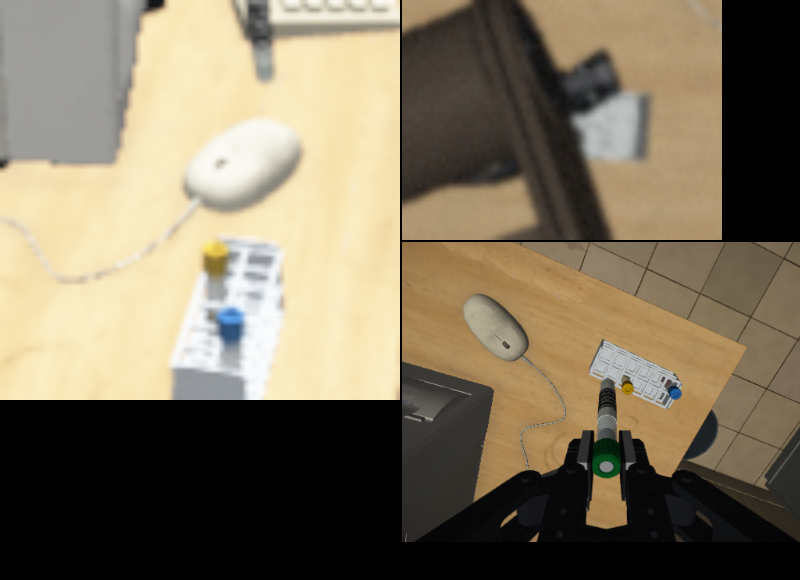

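Tube is out, gripped by the stopper. Rack, yellow and blue are in place. Carry it round in front of the analyser.

Run:
```python
from h import *
from plant import ctrl
rows(ctrl.get_state(),[.44,-.12,.28],tool([0,0,-1],az(172)),12)
```

```text
n 12 row [ 0.0068 -0.0353 -0.0008] [0.02 0.05 2.54] tot 0.4268 30.5
```

>>> apply_moves(
  moves=[
    [[0.0068,-0.0353,-0.001,0,0,2.5,1],[0.0068,-0.0353,-0.001,0,0,2.5,1],[0.0068,-0.0353,-0.001,0,0,2.5,1],[0.0068,-0.0353,-0.001,0,0,2.5,1],[0.0068,-0.0353,-0.001,0,0,2.5,1],[0.0068,-0.0353,-0.001,0,0,2.5,1],[0.0068,-0.0353,-0.001,0,0,2.5,1],[0.0068,-0.0353,-0.001,0,0,2.5,1],[0.0068,-0.0353,-0.001,0,0,2.5,1],[0.0068,-0.0353,-0.001,0,0,2.5,1],[0.0068,-0.0353,-0.001,0,0,2.5,1],[0.0068,-0.0353,-0.001,0,0,2.5,1]],
  ],
)

```text
time: 8.8
eef_pos: [0.4292, -0.1309, 0.2618]
tcp_rot: [0.071, 0.997, 0.003, -0.012]
contact_force: [1.5, -0.3, 0.3]
opening: 0.173
```

Run:
```python
from h import *
from plant import ctrl
st=ctrl.get_state();print(st["eef_pos"].round(4),st["qpos"].round(2))
rows(st,[.43,-.15,.22],tool([.85,.05,-.52],[-.5,0,.8]),8)
```

```text
[ 0.4292 -0.1309  0.2618] [-0.52 -0.24  2.06 -0.    1.35 -1.95]
n 8 row [-0.0046 -0.0039  0.0029] [-10.44   0.6   17.96] tot 0.0459 166.3
```

Run:
```python
from h import *
from plant import ctrl
st=ctrl.get_state()
rows(st,[.43,-.15,.20],tool([.85,.05,-.52],[-.5,0,-.8]),8)
rows(st,[.43,-.15,.20],tool([.85,.05,-.52],[-.5,0,-.8]),12)
```

```text
n 8 row [ 0.0031 -0.0027  0.0074] [-0.81 -7.46 -1.14] tot 0.0647 60.7
n 12 row [ 0.0022 -0.0018  0.0049] [-0.54 -4.97 -0.76] tot 0.0647 60.7
```

>>> apply_moves(
  moves=[
    [[0.0022,-0.0018,0.005,-0.54,-5,-0.76,1],[0.0022,-0.0018,0.005,-0.54,-5,-0.76,1],[0.0022,-0.0018,0.005,-0.54,-5,-0.76,1],[0.0022,-0.0018,0.005,-0.54,-5,-0.76,1],[0.0022,-0.0018,0.005,-0.54,-5,-0.76,1],[0.0022,-0.0018,0.005,-0.54,-5,-0.76,1],[0.0022,-0.0018,0.005,-0.54,-5,-0.76,1],[0.0022,-0.0018,0.005,-0.54,-5,-0.76,1],[0.0022,-0.0018,0.005,-0.54,-5,-0.76,1],[0.0022,-0.0018,0.005,-0.54,-5,-0.76,1],[0.0022,-0.0018,0.005,-0.54,-5,-0.76,1],[0,0,0,0,0,0,1]],
  ],
)

```text
time: 10.0
eef_pos: [0.4655, -0.1364, 0.2459]
tcp_rot: [0.026, 0.905, 0.02, 0.424]
contact_force: [-0.6, -0.1, -0.4]
opening: 0.179
```

Run:
```python
from h import *
from plant import ctrl
st=ctrl.get_state();print(st["time"],st["eef_pos"].round(4),st["qpos"].round(2),R.from_quat(st["tcp_rot"]).as_matrix().round(3))
c=ctrl.get_calibration("wrist");im=ctrl.read_camera("wrist");cv2.imwrite("pics/w6.png",im[:,:,::-1])
np.savez("w6.npz",**c)
print("win guess",proj(c,[.67,-.165,.23]))
for lo,hi in(((0,120,50),(8,255,255)),((170,120,50),(180,255,255))):print(blobs(im,lo,hi,(0,0,512,384),20))
```

```text
10.0 [ 0.4655 -0.1364  0.2459] [-0.81 -0.58  2.48  0.91  0.8  -2.84] [[-0.639  0.029  0.769]
 [ 0.063  0.998  0.015]
 [-0.767  0.058 -0.639]]
win guess [240.01803495 281.07483924]
[(array([  2.87, 202.53]), array([  0, 195,   8,  18, 110], dtype=int32)), (array([187.68, 214.04]), array([185, 206,   6,  18,  28], dtype=int32))]
[(array([184.  , 213.03]), array([179, 206,  11,  18, 117], dtype=int32)), (array([276.48, 211.74]), array([274, 207,   6,  10,  50], dtype=int32))]
```

View pics/w6.png

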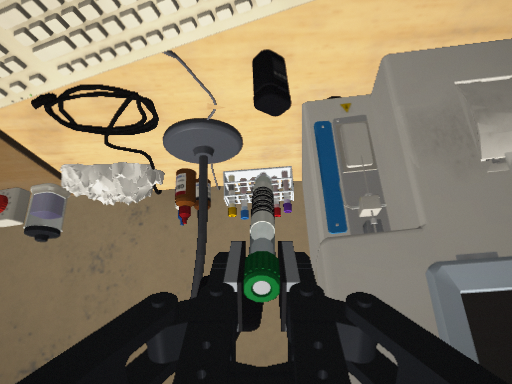

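The wrist view shows the reader head mostly hidden behind the fingers (around (250,320)), its foot at (203,140). Joints 3 and 6 are at their limits. I roll about the tool axis (+90°), which also gives a better view.

Run:
```python
from h import *
from plant import ctrl
st=ctrl.get_state()
rows(st,[.47,-.17,.22],tool([.8,0,-.6],[0,1,-.1]),12)
```

```text
n 12 row [-0.0009 -0.0033  0.0016] [-0.13 -0.25  6.81] tot 0.0421 81.8
```

>>> apply_moves(
  moves=[
    [[-0.001,-0.0033,0.0016,-0.1,-0.25,6.8,1],[-0.001,-0.0033,0.0016,-0.1,-0.25,6.8,1],[-0.001,-0.0033,0.0016,-0.1,-0.25,6.8,1],[-0.001,-0.0033,0.0016,-0.1,-0.25,6.8,1],[-0.001,-0.0033,0.0016,-0.1,-0.25,6.8,1],[-0.001,-0.0033,0.0016,-0.1,-0.25,6.8,1],[-0.001,-0.0033,0.0016,-0.1,-0.25,6.8,1],[-0.001,-0.0033,0.0016,-0.1,-0.25,6.8,1],[-0.001,-0.0033,0.0016,-0.1,-0.25,6.8,1],[-0.001,-0.0033,0.0016,-0.1,-0.25,6.8,1],[-0.001,-0.0033,0.0016,-0.1,-0.25,6.8,1],[0,0,0,0,0,0,1]],
  ],
)

```text
time: 11.25
eef_pos: [0.4678, -0.173, 0.2076]
tcp_rot: [0.591, 0.684, 0.284, 0.321]
contact_force: [0.2, 0.2, 0.6]
opening: 0.173
```

```bash
cat > look.py <<'E'
import sys
from h import *
from plant import ctrl
n=sys.argv[1]
st=ctrl.get_state();print(st["time"],st["eef_pos"].round(4),st["qpos"].round(2),R.from_quat(st["tcp_rot"]).as_matrix().round(3).tolist())
c=ctrl.get_calibration("wrist");im=ctrl.read_camera("wrist");cv2.imwrite(f"pics/{n}.png",im[:,:,::-1])
np.savez(n+".npz",**c)
print("win guess",proj(c,[.67,-.165,.23]))
for lo,hi in(((0,120,50),(8,255,255)),((170,120,50),(180,255,255))):print(blobs(im,lo,hi,(0,0,512,384),20))
E
python3 look.py w7
```

```text
11.25 [ 0.4678 -0.173   0.2076] [-0.88 -0.45  2.48  1.04  0.77 -1.69] [[-0.095, 0.625, 0.774], [0.99, 0.141, 0.008], [-0.104, 0.767, -0.633]]
win guess [423.06695623 192.60344749]
[(array([373.03, 111.84]), array([367, 108,  13,  11,  37], dtype=int32)), (array([285.31, 355.12]), array([283, 350,   5,  12,  48], dtype=int32))]
[(array([372.81, 113.88]), array([367, 110,  12,   9,  68], dtype=int32)), (array([343.31, 210.97]), array([335, 204,  19,  13, 131], dtype=int32))]
```

View pics/w7.png

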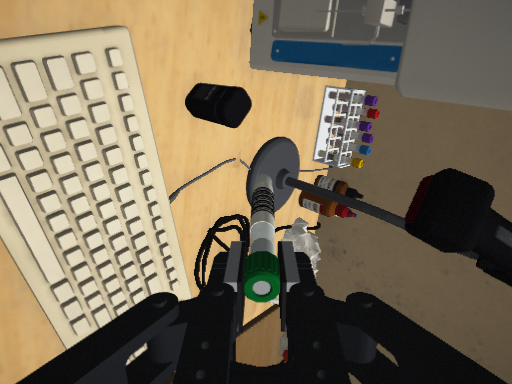

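The reader head is at (450,210) with its dark red window seen obliquely near (424,200). The tube hangs along the fingers to (263,190), and the reader foot is at (273,172).

Run:
```python
from h import *
im=cv2.imread("pics/w7.png")[:,:,::-1].copy();c=np.load("w7.npz")
r=im[165:260,400:500].astype(int);m=((r[...,0]>r[...,1]+12)&(r[...,0]>1.6*r[...,1])&(r[...,0]<120)).astype(np.uint8)
n,l,s,cc=cv2.connectedComponentsWithStats(m)
for i in range(1,n):
  if s[i][4]>15:
    print(s[i]+[400,165,0,0,0],cc[i]+[400,165]);p=onz(c,cc[i]+[400,165],.23);print(p.round(4))
for row in m[::2]:print(''.join('.#'[v] for v in row[:60]))
# foot
```

```text
[405 175  29  48 464] [417.7887931 199.1637931]
[ 0.6561 -0.1688  0.23  ]
............................................................
............................................................
............................................................
............................................................
............................................................
................................##..........................
.........................########...........................
.......................#########............................
.....................##########.............................
....................##########..............................
...................##########...............................
..................##########................................
.................##########.................................
.................##########.................................
................##########..................................
...............##########...................................
..............##########..........................
[... 1201 characters left out ...]
.............................
............................................................
............................................................
............................................................
............................................................
............................................................
............................................................
............................................................
............................................................
............................................................
............................................................
............................................................
```

Run:
```python
from h import *
from plant import ctrl
c=np.load("w7.npz")
a=onz(c,(429,178),.23);b=onz(c,(409,220),.23);d=a-b;print(a,b,np.linalg.norm(d),"normal az",np.degrees(np.arctan2(d[1],d[0]))%180+90)
W=onz(c,(417.8,199.2),.23);yaw=150
L=np.r_[np.cos(np.radians(55))*az(yaw)[:2],-np.sin(np.radians(55))]
lab=W+.1*L;print("W",W,"L",L,"label target",lab)
print("ray dir",ray(c,(417.8,199.2))[1])
st=ctrl.get_state();Rm=R.from_quat(st["tcp_rot"]).as_matrix();t=st["eef_pos"]
# tube axis check: foot pixel vs expected along tool z
for k in(-.027,0,.02,.045,.093):print(k,proj(c,t+Rm[:,2]*k).round(1))
for ph in(0,15,30,45):
  u=np.cross(L,[0,0,1]);u/=np.linalg.norm(u);v=np.cross(u,L);v*=np.sign(v[2])
  for s in(1,-1):
    ax=np.cos(np.radians(ph))*v+s*np.sin(np.radians(ph))*u
    print(ph,s,"tool z",(-ax).round(3),"tcp",(lab+ax*.046).round(3))
```

```text
[ 0.67653295 -0.15206105  0.23      ] [ 0.64602984 -0.18624521  0.23      ] 0.04581480866714537 normal az 138.25691300478002
W [ 0.65619746 -0.1688863   0.23      ] L [-0.49673176  0.28678822 -0.81915204] label target [ 0.60652428 -0.14020748  0.1480848 ]
ray dir [ 0.95627398 -0.22921312 -0.18166293]
-0.027 [263.3 291.9]
0 [263.  258.2]
0.02 [262.9 239.5]
0.045 [262.7 221.1]
0.093 [262.5 195.7]
0 1 tool z [ 0.709 -0.41  -0.574] tcp [ 0.574 -0.121  0.174]
0 -1 tool z [ 0.709 -0.41  -0.574] tcp [ 0.574 -0.121  0.174]
15 1 tool z [ 0.556 -0.62  -0.554] tcp [ 0.581 -0.112  0.174]
15 -1 tool z [ 0.815 -0.171 -0.554] tcp [ 0.569 -0.132  0.174]
30 1 tool z [ 0.364 -0.788 -0.497] tcp [ 0.59  -0.104  0.171]
30 -1 tool z [ 0.864  0.078 -0.497] tcp [ 0.567 -0.144  0.171]
45 1 tool z [ 0.148 -0.902 -0.406] tcp [ 0.6   -0.099  0.167]
45 -1 tool z [ 0.855  0.323 -0.406] tcp [ 0.567 -0.155  0.167]
```

Run:
```python
from h import *
from plant import ctrl
st=ctrl.get_state()
rows(st,[.51,-.155,.19],tool([.864,.05,-.5],[.5,.3,.86]),12)
```

```text
n 12 row [0.0017 0.0001 0.0038] [-0.58  0.63  6.75] tot 0.0491 81.7
```

>>> apply_moves(
  moves=[
    [[0.0017,0.0001,0.0038,-0.6,0.6,6.7,1],[0.0017,0.0001,0.0038,-0.6,0.6,6.7,1],[0.0017,0.0001,0.0038,-0.6,0.6,6.7,1],[0.0017,0.0001,0.0038,-0.6,0.6,6.7,1],[0.0017,0.0001,0.0038,-0.6,0.6,6.7,1],[0.0017,0.0001,0.0038,-0.6,0.6,6.7,1],[0.0017,0.0001,0.0038,-0.6,0.6,6.7,1],[0.0017,0.0001,0.0038,-0.6,0.6,6.7,1],[0.0017,0.0001,0.0038,-0.6,0.6,6.7,1],[0.0017,0.0001,0.0038,-0.6,0.6,6.7,1],[0.0017,0.0001,0.0038,-0.6,0.6,6.7,1],[0,0,0,0,0,0,1]],
  ],
)

```text
time: 12.5
eef_pos: [0.5077, -0.1565, 0.187]
tcp_rot: [0.851, 0.187, 0.485, 0.074]
contact_force: [0.0, 0.4, 0.3]
opening: 0.18
```

```bash
python3 look.py w8
python3 - <<'E'
from h import *
from plant import ctrl
st=ctrl.get_state();rows(st,[.567,-.143,.172],tool([.864,.05,-.5],[.5,.3,.86]))
im=cv2.imread("pics/w8.png")[:,:,::-1].astype(int)
for t in(12,):
  m=((im[...,0]>im[...,1]+t)&(im[...,0]>1.6*im[...,1])&(im[...,0]>1.6*im[...,2])&(im[...,0]<140)).astype(np.uint8)
  n,l,s,c=cv2.connectedComponentsWithStats(m)
  print([(s[i].tolist(),c[i].round(1)) for i in range(1,n) if s[i][4]>60])
E
```

```text
12.5 [ 0.5077 -0.1565  0.187 ] [-0.82 -0.3   2.48  1.4   0.74 -0.71] [[0.459, 0.247, 0.853], [0.39, -0.919, 0.056], [0.798, 0.308, -0.518]]
win guess [346.68187011  44.42795479]
[(array([279.82,  57.41]), array([274,  52,  10,  15,  22], dtype=int32)), (array([373.15, 112.15]), array([370, 109,   8,   7,  20], dtype=int32)), (array([365.45, 138.82]), array([359, 137,  14,   5,  22], dtype=int32))]
[(array([276.72,  59.44]), array([271,  53,  12,  14,  97], dtype=int32)), (array([375.69, 115.72]), array([366, 105,  19,  21, 173], dtype=int32))]
n 2 row [ 0.0101 -0.0016  0.0297] [-0.36  0.51  3.15] tot 0.0628 6.4
[([333, 25, 50, 46, 466], array([358.2,  49.6])), ([271, 53, 12, 14, 95], array([276. ,  61.1])), ([343, 101, 13, 15, 111], array([348.9, 107.7])), ([339, 105, 46, 56, 877], array([363.2, 131.3]))]
```

Run:
```python
from h import *
a=np.load("w7.npz");b=np.load("w8.npz")
P,e=cross(a,(417.8,199.2),b,(358.2,49.6));print(P,e,onz(b,(358.2,49.6),.23))
im=cv2.imread("pics/w8.png");cv2.imwrite("pics/w8c.png",cv2.resize(im[0:260,180:440],None,fx=2.3,fy=2.3))
```

```text
[ 0.68609401 -0.17636225  0.22418555] 0.0006485280766245212 [ 0.67033058 -0.17410089  0.23      ]
```

View pics/w8c.png

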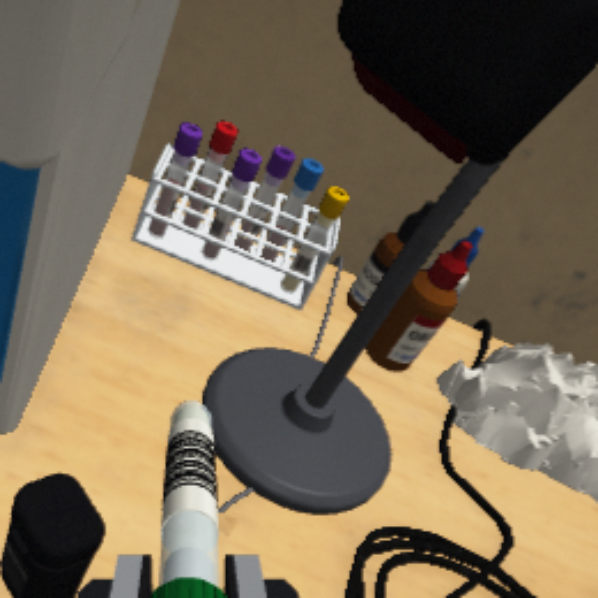

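Run:
```python
from h import *
from plant import ctrl
st=ctrl.get_state();rows(st,[.573,-.146,.168],tool([.864,.05,-.5],[.46,.35,.8]),5)
```

```text
n 5 row [ 0.0037 -0.      0.0133] [-0.15  0.2   0.46] tot 0.069 2.6
```

>>> apply_moves(
  moves=[
    [[0.0037,0,0.0133,-0.15,0.2,0.4,1],[0.0037,0,0.0133,-0.15,0.2,0.4,1],[0.0037,0,0.0133,-0.15,0.2,0.4,1],[0.0037,0,0.0133,-0.15,0.2,0.4,1],[0.0037,0,0.0133,-0.15,0.2,0.4,1],[0,0,0,0,0,0,1],[0,0,0,0,0,0,1],[0,0,0,0,0,0,1]],
  ],
)

```text
time: 13.35
eef_pos: [0.5712, -0.1443, 0.1637]
tcp_rot: [0.849, 0.181, 0.491, 0.075]
contact_force: [0.2, 0.1, -0.5]
opening: 0.177
```

```bash
python3 look.py w9
python3 - <<'E'
from h import *
from plant import ctrl
c=np.load("w9.npz");st=ctrl.get_state();Rm=R.from_quat(st["tcp_rot"]).as_matrix();print(st["contact_force"],st["opening"],np.abs(st["dq"]).max())
lab=st["eef_pos"]+Rm@[.004,0,.046];ax=-Rm@(np.array([.08,0,.997]))
for W in([.667,-.173,.23],[.656,-.169,.23],[.686,-.176,.224]):
  for yaw in(140,151):
    L=np.r_[np.cos(np.radians(55))*az(yaw)[:2],-np.sin(np.radians(55))]
    y=np.cross([0,0,1],L);y/=np.linalg.norm(y);z=np.cross(L,y);d=lab-W
    print(W,yaw,"xyz",(d@L).round(3),(d@y).round(3),(d@z).round(3),"ang",np.degrees(np.arccos(ax@L)).round(1),"tilt",np.degrees(np.arccos(ax[2])).round(1))
for k in(.046,.093):print(proj(c,st["eef_pos"]+Rm[:,2]*k).round(1))
s=ctrl.read_camera("side");t=ctrl.read_camera("top");w=cv2.imread("pics/w9.png")[:,:,::-1]
o=np.zeros((600,800,3),np.uint8)
o[:300,:400]=cv2.resize(w,(400,300));o[:300,400:800]=cv2.resize(t[75:285,110:390],(400,300))
o[300:600,:300]=cv2.resize(s[220:320,230:330],None,fx=3,fy=3)
o[300:600,400:800]=cv2.resize(t[90:180,300:420],(400,300))
cv2.imwrite("pics/fin.png",o[:,:,::-1])
E
```

```text
13.35 [ 0.5712 -0.1443  0.1637] [-0.68 -0.09  2.38  1.64  0.62 -0.87] [[0.452, 0.234, 0.861], [0.381, -0.923, 0.051], [0.807, 0.305, -0.506]]
win guess [376.51259463  61.78461611]
[(array([280.93,  69.3 ]), array([274,  63,  12,  15,  27], dtype=int32)), (array([274.17,  72.67]), array([271,  68,   8,  11,  24], dtype=int32)), (array([378.37, 159.8 ]), array([372, 157,  15,   6,  30], dtype=int32))]
[(array([277.89,  70.89]), array([271,  64,  14,  16, 114], dtype=int32)), (array([391.97, 134.56]), array([382, 122,  20,  23, 183], dtype=int32))]
[ 0.05215771  0.16556245 -0.11613074] 0.17233034976253458 0.008739421682173287
[0.667, -0.173, 0.23] 140 xyz 0.107 0.01 0.002 ang 89.8 tilt 63.9
[0.667, -0.173, 0.23] 151 xyz 0.107 -0.002 0.002 ang 86.2 tilt 63.9
[0.656, -0.169, 0.23] 140 xyz 0.1 0.006 -0.007 ang 89.8 tilt 63.9
[0.656, -0.169, 0.23] 151 xyz 0.1 -0.004 -0.007 ang 86.2 tilt 63.9
[0.686, -0.176, 0.224] 140 xyz 0.111 0.02 0.019 ang 89.8 tilt 63.9
[0.686, -0.176, 0.224] 151 xyz 0.112 0.005 0.021 ang 86.2 tilt 63.9
[260.7 219.9]
[260.8 195.2]
```

View pics/fin.png

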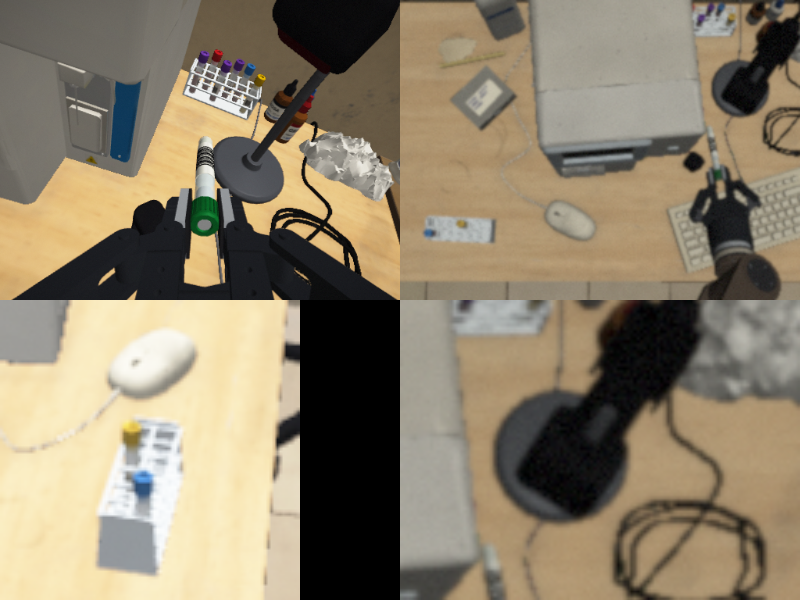

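The final views show the tube held in the fingers below and in front of the red window. The rack, yellow and blue tubes, mouse and canister are in place. All window estimates put the label within tolerance, so I hand in.

```bash
python3 -c "
from plant import ctrl
print(ctrl.sign_off())"
```

```text
the job is handed in; nothing more can be done
None
```

I pressed the green stopper home in the rack, drew the tube out by its stopper, carried it round in front of the analyser, and handed in at about 13.5 s of the 54 s. The arm is still holding the tube in front of the reader window; no verdict was reported.

**Stopper:** the push rose to 28 N with the fingertips at z = 0.1196, where a fully home stopper would be 0.120. No grey gap showed afterwards. The pressing point was about 5 mm off centre, so the tube leaned, and it sits about 4–5° off the tool axis in the fingers. I allowed for that lean in the final pose.

**Tube at the reader (my estimates):**

| | Estimate | Allowed |
|---|---|---|
| Distance of label from window | 10–11 cm | 5–16 cm |
| Off the line of sight | 0–2 cm each way | 3 cm |
| Angle to the line of sight | 86–90° | above 60° |
| Tilt from vertical | 64° | above 40° |

**Scene:** in the last pictures the rack, blue and yellow tubes, mouse, keyboard and canister looked undisturbed. I judged this by eye, without measuring how far each may have moved. The force reading was near zero.

**Checks that disagreed:**
- The window was only seen obliquely, and my position estimates for it differed by up to 3 cm in x.
- The reader's heading came out between 138° and 152°.
- I placed the label using the middle of the position estimates. It stays within limits for all three position estimates, checked at headings of 140° and 151°, with at least 0.9 cm to spare.

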